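# Sort salvaged components into their stock drawers

### The job

The four parts standing on the bench (a tall capacitor, a squat capacitor, a ring choke and a transformer) were pulled from a scrapped power supply: put each one into the empty front bay of the drawer whose rear bay holds the same kind and size, flat on the bay's floor and base down, as they stand now. Leave the drawers, the solder reel and the flux jar where they are.

Things in the scene. Friction and masses are not known exactly. Their poses are not given: they have to be found in the camera images.
- tall_capacitor: Tall capacitor: black cylinder 25 mm in diameter and 50 mm high (plus two thin 5 mm terminals on top), stood on one flat end on the bench, about 50 g. Origin: centre of its underside, z up along the cylinder.
- squat_capacitor: Squat capacitor: black cylinder 35 mm in diameter and 25 mm high (plus two thin 5 mm terminals on top), stood on one flat end on the bench, about 40 g. Origin: centre of its underside, z up along the cylinder.
- choke: Ring choke: a ring core wound with copper wire, lying flat, 38 mm outside diameter, 16 mm hole, 18 mm high, about 60 g. Origin: centre of its underside, z up along the ring's axis.
- transformer: Small transformer: 42 mm long (own x) x 33 mm wide (own y) x 35 mm high with its base down, about 180 g. A steel core slab 42 x 15 mm in plan runs its full length and height; a yellowish winding bulges to both sides (y); black base plate 4 mm thick. Easily gripped across its 42 mm length on the flat core ends. Origin: centre of its underside, z up.
- drawer_tall: Clear parts drawer with three tall capacitors (25 x 50 mm) fixed in its rear bay (own x > 0), tops at most 58 mm up. Loose, 140 (own x) x 110 (y) x 50 mm high; origin: centre of the underside, z up. Front at -x, towards the robot, with white label and 16 mm pull. Walls and floor 3 mm; 43 mm high divider at x = 0. Front bay empty: x -67 to -1.5, y -52 to 52 mm, floor at z = 3 mm.
- drawer_squat: Clear parts drawer with three squat capacitors (35 x 25 mm) fixed in its rear bay (own x > 0), tops at most 58 mm up. Loose, 140 (own x) x 110 (y) x 50 mm high; origin: centre of the underside, z up. Front at -x, towards the robot, with white label and 16 mm pull. Walls and floor 3 mm; 43 mm high divider at x = 0. Front bay empty: x -67 to -1.5, y -52 to 52 mm, floor at z = 3 mm.
- drawer_choke: Clear parts drawer with two ring chokes fixed in its rear bay (own x > 0), tops at most 58 mm up. Loose, 140 (own x) x 110 (y) x 50 mm high; origin: centre of the underside, z up. Front at -x, towards the robot, with white label and 16 mm pull. Walls and floor 3 mm; 43 mm high divider at x = 0. Front bay empty: x -67 to -1.5, y -52 to 52 mm, floor at z = 3 mm.
- drawer_trafo: Clear parts drawer with two transformers fixed in its rear bay (own x > 0), tops at most 58 mm up. Loose, 140 (own x) x 110 (y) x 50 mm high; origin: centre of the underside, z up. Front at -x, towards the robot, with white label and 16 mm pull. Walls and floor 3 mm; 43 mm high divider at x = 0. Front bay empty: x -67 to -1.5, y -52 to 52 mm, floor at z = 3 mm.
- solder_reel: Bystander: blue solder reel standing on end among the parts, 60 mm in diameter, 56 mm high, about 450 g, loose. Origin: centre of its underside.
- flux_jar: Bystander: amber flux jar with a white lid standing among the parts, 51 mm in diameter, 44 mm high, about 90 g, loose. Origin: centre of its underside.
There are look-alikes about, which are no part of the job. What is shaped like the tall_capacitor but blue is not meant.

How it is judged (in metres and radians):
At the end, for the whole second after the job is handed in: Each of the four parts rests in the front bay of the drawer that holds its own kind, its underside on the bay's floor (within 6 mm), its upright axis within about 10 degrees of vertical, released and at rest (under 20 mm/s); the drawers stand level (x of tall_capacitor in the frame of drawer_tall between -0.064 and -0.005 m and y of tall_capacitor in the frame of drawer_tall between -0.052 and 0.052 m and z of tall_capacitor in the frame of drawer_tall between 0 and 0.009 m and angle between each of tall_capacitor, squat_capacitor, choke, transformer's own z axis and vertical below 0.17 rad and linear speed of each of tall_capacitor, squat_capacitor, choke, transformer below 0.02 m/s and angle between each of drawer_tall, drawer_squat, drawer_choke, drawer_trafo's own z axis and vertical below 0.1 rad and x of squat_capacitor in the frame of drawer_squat between -0.064 and -0.005 m and y of squat_capacitor in the frame of drawer_squat between -0.052 and 0.052 m and z of squat_capacitor in the frame of drawer_squat between 0 and 0.009 m and x of choke in the frame of drawer_choke between -0.064 and -0.005 m and y of choke in the frame of drawer_choke between -0.052 and 0.052 m and z of choke in the frame of drawer_choke between 0 and 0.009 m and x of transformer in the frame of drawer_trafo between -0.064 and -0.005 m and y of transformer in the frame of drawer_trafo between -0.052 and 0.052 m and z of transformer in the frame of drawer_trafo between 0 and 0.009 m); the robot touches nothing.
It fails at once if a drawer is shoved more than 30 mm (distance of any of drawer_tall, drawer_squat, drawer_choke, drawer_trafo from where it was at the start of the episode above 0.03 m).
It fails at once if the solder reel or the flux jar is moved more than 20 mm or tipped over (distance of any of solder_reel, flux_jar from where it was at the start of the episode above 0.02 m or angle between any of solder_reel, flux_jar's own z axis and vertical above 0.35 rad).
It also fails if it takes over 109 s, if anything falls off the work surface, if the arm or the gripper's body presses on something with over 40 N, if the wrist force passes 120 N, or if a joint passes its speed limit or range.

### The arm

A 6-joint arm with a two-finger parallel gripper is mounted at the origin on the work surface. World frame = base frame: x ahead of the robot, y to its left, z up, the work surface at z = 0. Lengths are in mm, angles in rad, forces in N, time in s.
With the tool pointing down it reaches from about 275 to 725 mm from the base axis. Payload 5.6 kg.
Tool frame: the origin (TCP) lies on the centre line of the jaws, within the pads' length; the fingertips stand 11 mm ahead of it and the grasp point (between the pads) lies 8 mm behind it; z points along the fingers, y is the line along which they close (so a half turn about z gives the same grasp; the last joint's range is limited). The gripper opens to 85 mm and grips with 20 to 120 N. Pads are 22 mm wide; open, the fingers measure 114 mm over their backs; the gripper's body (76 mm by 85 mm) begins 54 mm behind the grasp point. The pads swing forward as they close: fully open they stand 13 mm farther back than shut.
Start: joints at [-0.822, 0.255, 0.108, 0, -1.424, -0.285], TCP at [246.06, -491.882, 242.283] pointing down, gripper open.
Joint ranges: [-2.95, 2.95], [-1.21, 1.97], [-1.09, 1.5], [-2.87, 1.71], [-2.94, -0.07], [-3.05, 3.05]. Speed limits (rad/s): [2.57, 2.57, 3.14, 3.14, 3.14, 3.14].

### API

Orientations are given as a 3x3 rotation matrix whose columns are the frame's x, y, z axes.
In Python, from workcell import manip gives the robot as it stands.
- The arm moves only by the tool apply_moves, never from a script. Its arguments are lists of equal length, an entry for each row: "xyz": the shift along the tool's x, y, z each as a share of 30 cm, from -1 to 1, a list of three; "turn": the turn, a rotation vector about the tool's x, y, z each as a share of 90 degrees, from -1 to 1, a list of three. In form: {"xyz": [[x, y, z], ...], "turn": [[ax, ay, az], ...]}. A call has exactly 8 rows; each row shifts and turns the commanded pose from where the row before left it, along the tool's axes as they then stand; what a row does not reach is not made up. A row lasts 1/8 s, in which the tool goes at most 62.5 mm and 10.7 degrees, less where a joint would pass 70% of its speed; a pose out of reach is approached as far as the arm can. A call with a number of a shift or a turn outside -1 to 1 is refused whole. A call with a gripper value outside its range is refused whole. "fingers" is the opening, from 0 (shut) to 1 (fully open), set as the call begins (left out, the last holds). The fingers move at their own pace and stop on an object; "grip_force" is the grip in N (left out, the last holds). Time passes only in rows, so rows that do not move let the fingers close, or fill a call up. It gives the time, the measured TCP pose, the force, the opening and the grip force at its end, in the units of the state.
- manip.read_state(): the state, without advancing time (a new reading comes with each control period).
- manip.capture(name): name is "scene" or "top"; returns the picture (400x640x3 uint8, red, green, blue); there is no depth.
- manip.camera_params(name): a dict with "camera_matrix" (3x3 intrinsics, pixels), "dist" ([k1, k2, p1, p2, k3] as OpenCV has them; the pictures are not rectified), "R" (3x3) and "t" (3): a world point X has camera coordinates R X + t. Camera axes: x right, y down, z forward; pixel columns grow to the right and rows downward; lengths in mm; the calibration is good to about 2 mm. A picture is of the moment at which its call begins. camera_params takes no time and is no camera call.
- manip.close_job(): hands the job in; it is judged then, once.
The state is a dict: "time_s": time; "joint_positions": joint angles; "joint_vel": joint speeds; "joint_efforts": joint torques, N m; "tcp_pos": TCP position; "tcp_rot": TCP orientation; "ft_force": force on the tool from outside, world axes, zero at the start; "torque": the same for the moment, N m; "width": opening from 0.0 (shut) to 1.0 (fully open); "grasp_force": force on a finger pad.
Only numpy, scipy, OpenCV 4.12 (cv2) and the standard library are available. Lean on these libraries where they do the work, as an engineer would, in place of code of your own. Each camera call takes 0.05 s, during which the arm holds its last target. There are 200 camera calls.

## Working session

There is one attempt and no reset: what is moved stays moved. The work goes in short steps, Python scripts to look and compute and a tool call to move; the robot and the scene stay as the last step left them, time stands still between calls to the robot, and variables do not carry over. Pictures are saved under pics/ and viewed, at most 14 in all, crops included, and the job is handed in when it is done.

Besides the shell and the picture viewer there is one more tool, called after "Request:" in YAML: its name, and indented under it one key for each argument. apply_moves: Moves the arm, as the interface text tells. Its arguments: {"type":"object","properties":{"xyz":{"type":"array"},"turn":{"type":"array"},"fingers":{"type":"number"},"grip_force":{"type":"number"}},"required":["xyz","turn"]}

```bash
mkdir -p pics; ls; python3 - <<'E'
from workcell import manip
import cv2
for n in("top","scene"):
    im=manip.capture(n); cv2.imwrite(f"pics/{n}0.png",im[:,:,::-1])
    p=manip.camera_params(n); print({k:v.tolist() if hasattr(v,'tolist') else v for k,v in p.items()})
s=manip.read_state(); print(s['time_s'],s['tcp_pos'],s['tcp_rot'])
E
```

```text
pics
{'camera_matrix': [[377.84364457255316, 0.0, 321.28900755335485], [0.0, 377.84364457255316, 203.62298566294746], [0.0, 0.0, 1.0]], 'dist': [-0.00931716964247127, 0.0, 0.0, 0.0, 0.0], 'R': [[0.012265812806658899, -0.9999201781604936, -0.003031030134905002], [-0.9948934777211981, -0.011900337545696688, -0.10022649327457414], [0.10018242272979715, 0.004244911516767154, -0.994960030806365]], 't': [-13.784212012892759, 537.2650495172968, 880.1411116364338]}
{'camera_matrix': [[429.7498802400126, 0.0, 319.9299381136716], [0.0, 429.7498802400126, 198.73308439553801], [0.0, 0.0, 1.0]], 'dist': [-0.03052866996242799, 0.0, 0.0, 0.0, 0.0], 'R': [[-0.5433811660790109, 0.8394798017241104, 0.003251284032949814], [0.5240663521446861, 0.3422398306207687, -0.7798886823684708], [-0.655813515338298, -0.42207293307426874, -0.6259097956300953]], 't': [301.5541744759168, -251.95720006042416, 1321.3489918591044]}
0.1 [ 245.8845184  -491.50487572  241.48029259] [[-8.94388501e-01 -4.47290094e-01 -8.84231495e-04]
 [-4.47290948e-01  8.94387305e-01  1.46855253e-03]
 [ 1.33976424e-04  1.70896524e-03 -9.99998531e-01]]
```

View pics/top0.png

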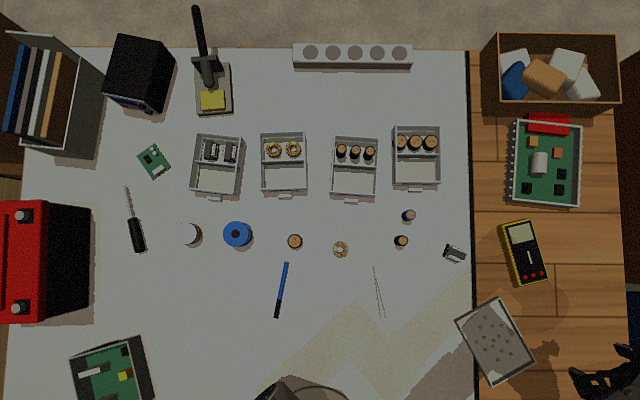

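View pics/scene0.png

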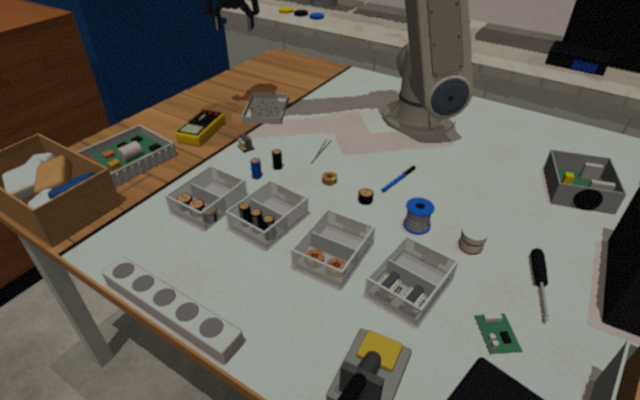

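The top view shows drawers left to right: transformer (217,165), choke (284,165), one with small-diameter capacitors (354,165) and one with large-diameter capacitors (416,155). The loose parts are cylinders at (295,241), (401,241) and (408,215, blue), the choke at (340,249), the transformer at (455,252), the reel at (237,234) and the jar at (191,234). Next I'll check with enlarged crops.

```bash
python3 - <<'E'
import cv2
a=cv2.imread("pics/top0.png"); cv2.imwrite("pics/topc.png",cv2.resize(a[120:270,180:480],(800,400),interpolation=cv2.INTER_CUBIC))
b=cv2.imread("pics/scene0.png"); cv2.imwrite("pics/scenec.png",cv2.resize(b[125:325,160:460],(800,533),interpolation=cv2.INTER_CUBIC))
E
```

```text
(no output)
```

View pics/topc.png

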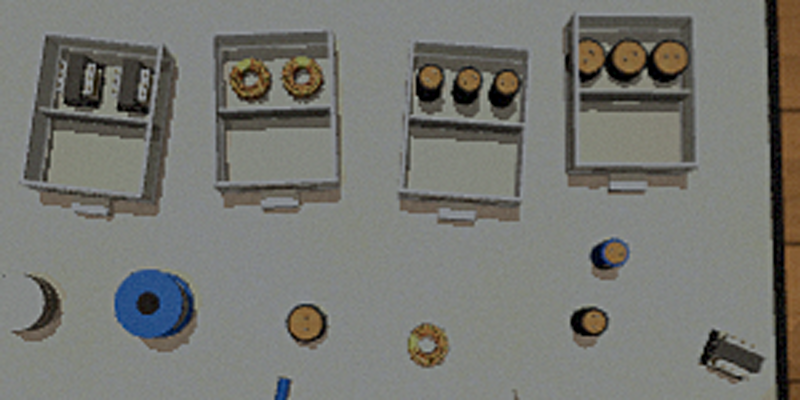

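View pics/scenec.png

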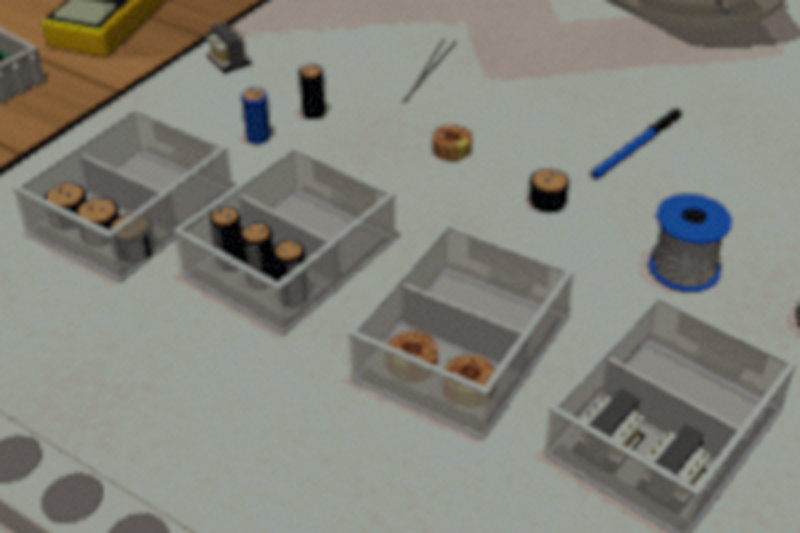

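The black cylinders are the squat capacitor at top pixel (295,241) and the tall one at (401,241). The blue cylinder at (408,215) is the look-alike, and the crop shows it clearly blue. The drawer at (354,165) holds the slim tall capacitors and the one at (416,155) holds the wide squat ones. Next step is to measure positions.

```bash
cat > h.py <<'E'
from workcell import manip
import numpy as np, cv2
def ray(name,px):
    p=manip.camera_params(name); K,d,R,t=[np.array(p[k]) for k in("camera_matrix","dist","R","t")]
    u=cv2.undistortPoints(np.array(px,float).reshape(-1,1,2),K,d).reshape(-1,2)
    return -R.T@t, np.c_[u,np.ones(len(u))]@R
def onz(name,px,z):
    c,v=ray(name,px); return c+v*((z-c[2])/v[:,2])[:,None]
E
python3 - <<'E'
from h import *
np.set_printoptions(precision=1,suppress=True)
a=cv2.imread("pics/top0.png"); s=4
def comps(x0,y0,x1,y1,f,mn=30):
    big=cv2.resize(a[y0:y1,x0:x1],None,fx=s,fy=s,interpolation=cv2.INTER_CUBIC)
    m=f(big.astype(int)).astype(np.uint8)*255
    m=cv2.morphologyEx(m,cv2.MORPH_OPEN,np.ones((3,3)))
    cs,_=cv2.findContours(m,cv2.RETR_EXTERNAL,cv2.CHAIN_APPROX_NONE)
    out=[]
    for c in cs:
        if cv2.contourArea(c)<mn*s: continue
        r=cv2.minAreaRect(c); 
        to=lambda p:(np.array(p)+.5)/s-.5+[x0,y0]
        out.append((to(r[0]),to(cv2.boxPoints(r)),np.array(r[1])/s))
    return out
org=lambda b:(b[...,2]-b[...,0]>35)&(b[...,2]>90)
dark=lambda b:b.max(-1)<105
for n,box,f,z in [("squat",(280,228,310,256),org,25),("tall",(388,228,416,250),org,50),("blue",(396,204,420,224),org,50),("choke",(326,236,354,262),org,16),
  ("reel",(215,215,260,255),lambda b:b[...,0]-b[...,2]>40,56),("trafo dark",(438,238,474,268),dark,35)]:
    for c,b,wh in comps(*box,f):
        print(n,c,wh,onz("top",[c],z)[0], onz("top",b,z)[:,:2].ravel())
# drawer rim outer corners (crop px) : rear-left, rear-right, front-right, front-left
D={"trafo":[(47,35),(170,45),(152,200),(24,184)],"choke":[(214,34),(333,31),(340,185),(216,191)],
"tall":[(414,42),(527,48),(520,202),(401,194)],"squat":[(567,16),(692,17),(695,168),(568,172)]}
for k,v in D.items():
    P=onz("top",(np.array(v)+.5)*.375-.5+[180,120],50)[:,:2]
    print(k,P.mean(0),"L",np.linalg.norm(P[0]-P[3]),np.linalg.norm(P[1]-P[2]),"W",np.linalg.norm(P[0]-P[1]),np.linalg.norm(P[3]-P[2]),
     "yaw",np.degrees([np.arctan2(*(P[i]-P[j])[::-1]) for i,j in((0,3),(1,2))]),np.degrees([np.arctan2(-(P[i]-P[j])[0],(P[i]-P[j])[1]) for i,j in((0,1),(3,2))]))
x=[cv2.resize(a[y:y+80,x:x+w],None,fx=5,fy=5,interpolation=cv2.INTER_CUBIC) for x,y,w in((185,125,65),(255,125,60),(325,130,60),(385,120,60))]
r1=np.hstack(x[:2]);r2=np.hstack(x[2:])
cv2.imwrite("pics/dr1.png",r1);cv2.imwrite("pics/dr2.png",r2)
cv2.imwrite("pics/tr.png",cv2.resize(a[236:272,434:480],None,fx=14,fy=14,interpolation=cv2.INTER_CUBIC))
E
```

```text
squat [294.1 240.8] [11.8 11.5] [447.9  56.4  25. ] [461.7  70.4 462.   42.9 434.1  42.4 433.8  69.8]
tall [402.4 240.2] [8.  7.8] [ 452.2 -196.4   50. ] [ 452.2 -183.5  465.  -196.4  452.2 -209.3  439.4 -196.4]
blue [410.3 214.3] [7.6 7.1] [ 512.5 -215.3   50. ] [ 512.8 -203.2  524.6 -215.   512.2 -227.4  500.4 -215.6]
choke [340.  248.9] [15.5 14.8] [429.8 -53.5  16. ] [448.1 -35.6 448.6 -71.1 411.6 -71.3 411.2 -36. ]
reel [237.1 233.4] [25.5 29. ] [463.1 186.   56. ] [492.2 220.6 493.  153.4 434.3 151.6 433.5 218.4]
trafo dark [453.8 254.1] [23.5 15.2] [ 421.2 -319.9   35. ] [ 417.2 -287.1  449.2 -303.8  425.2 -352.7  393.4 -335.9]
trafo dark [471.6 252.5] [29.8  3.5] [ 425.4 -362.    35. ] [ 460.2 -358.8  460.3 -367.   390.9 -365.1  390.8 -356.9]
trafo [628.9 242. ] L 135.6920398182897 140.27663664753993 W 111.02747131702743 114.42996964677249 yaw [-6.  -4.6] [-4.1 -6.5]
choke [635.9  84.3] L 141.80429210675214 139.24965676520114 W 106.58035565750939 109.35397708892053 yaw [2.4 3.5] [2.1 3.5]
tall [627.7 -84.2] L 137.46829210672456 138.77559487315895 W 101.04142078040036 104.82623258469911 yaw [-4.3 -2.7] [-2.4 -3.2]
squat [ 655.  -230.8] L 141.25495472708909 136.7969694619803 W 112.04143626766457 112.20366489116718 yaw [-0. -0.] [0.2 2.5]
```

View pics/dr1.png

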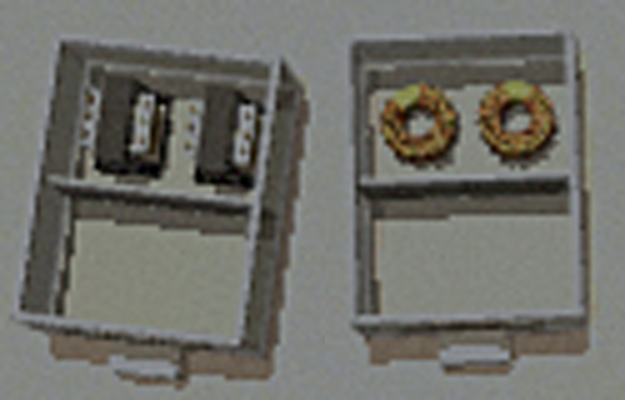

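View pics/dr2.png

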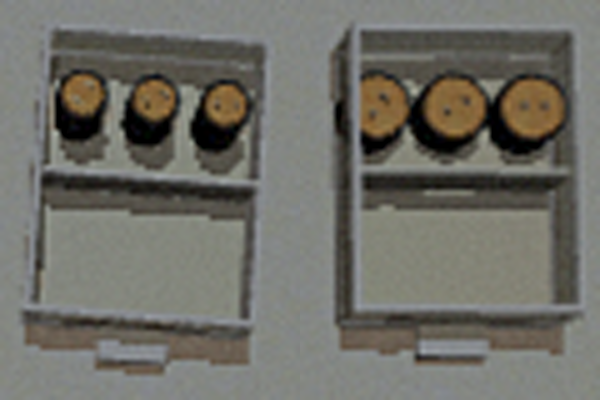

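View pics/tr.png

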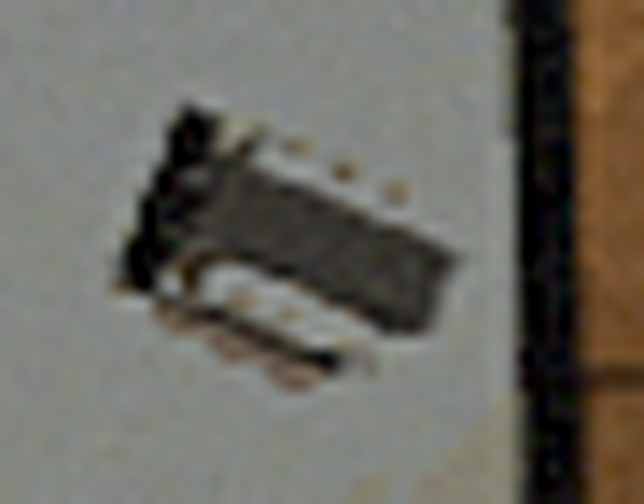

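Drawer rim corners and the transformer's core top (crop corners ≈ (213,168),(455,258),(422,332),(190,238)) are clear in the crops, so I'll compute poses from those.

```bash
cat >> h.py <<'E'
def go(x,y,z,yaw):
    """print moves; yaw = angle of tool y from world y (deg), tool down"""
    s=manip.read_state(); R=s['tcp_rot']; a=np.radians(yaw)
    G=np.array([[-np.cos(a),-np.sin(a),0],[-np.sin(a),np.cos(a),0],[0,0,-1.]])
    from scipy.spatial.transform import Rotation as Ro
    tn=Ro.from_matrix(R.T@G).as_rotvec()/(np.pi/2)
    d=np.array([x,y,z])-s['tcp_pos']
    print("t",round(s['time_s'],2),"tcp",s['tcp_pos'].round(1),"turn",tn.round(3),"shift after turn",(G.T@d/300).round(4),"w",round(s['width'],3))
E
python3 - <<'E'
from h import *
np.set_printoptions(precision=1,suppress=True)
D={"trafo":((185,125),[(62,42),(283,62),(243,345),(17,318)]),"choke":((255,125),[(28,40),(253,36),(260,318),(33,325)]),
"tall":((325,130),[(50,32),(265,45),(252,323),(27,310)]),"squat":((385,120),[(50,28),(275,32),(280,310),(55,312)])}
M=np.array([(70,55),(70,-55),(-70,-55),(-70,55)],float)
for k,(o,v) in D.items():
    P=onz("top",(np.array(v)+.5)/5-.5+o,50)[:,:2]; c=P.mean(0); Q=P-c
    a=np.arctan2((M[:,0]*Q[:,1]-M[:,1]*Q[:,0]).sum(),(M*Q).sum()); R=np.array([[np.cos(a),-np.sin(a)],[np.sin(a),np.cos(a)]])
    print(k,c,"yaw",np.degrees(a),"res",np.abs(Q-M@R.T).max(),"bay centre",c+R@[-34,0])
P=onz("top",(np.array([(213,168),(455,258),(422,332),(190,238)])+.5)/14-.5+[434,236],35)[:,:2]
l=(P[1]+P[2]-P[0]-P[3])/2; print("trafo part",P.mean(0),"len",np.linalg.norm(l),"dir deg from -y",np.degrees(np.arctan2(l[0],-l[1])))
print("dirs edges",[np.degrees(np.arctan2((q-p)[0],-(q-p)[1])) for p,q in((P[0],P[1]),(P[3],P[2]))])
# scene cross-check of tops (crop px scale .375, origin 160,125)
for n,px,z in(("tall",(313,72),50),("squat",(549,180),25),("choke",(453,137),18)):
    print(n,onz("scene",[(np.array(px)+.5)*.375-.5+[160,125]],z)[0])
go(421,-320,200,-25)
E
```

```text
trafo [629.4 246. ] yaw -5.907169587583478 res 3.5590659600416217 bay centre [595.6 249.5]
choke [637.   83.9] yaw 2.325599926726699 res 2.3526490546820753 bay centre [603.1  82.5]
tall [628.  -84.3] yaw -3.1906347855199986 res 3.8398288563308896 bay centre [594.1 -82.4]
squat [ 657.3 -234.3] yaw 0.2917349011386468 res 2.933202989624064 bay centre [ 623.3 -234.5]
trafo part [ 423.1 -326.1] len 42.17208041060866 dir deg from -y -20.63716594072715
dirs edges [np.float64(-19.82268780843061), np.float64(-21.47914517194566)]
tall [ 456.2 -191.5   50. ]
squat [451.7  57.7  25. ]
choke [434.8 -49.9  18. ]
t 0.1 tcp [ 245.9 -491.5  241.5] turn [ 0.  -0.   0.6] shift after turn [-0.3  0.8  0.1] w 0.999
```

Request:
apply_moves:
  xyz:
    - [0,0,0.1]
    - [0,0,0.1]
    - [0,0,0.1]
    - [0,0,0.1]
    - [0,0,0.1]
    - [0,0,0]
    - [0,0,0]
    - [0,0,0]
  turn:
    - [0,0,0.105]
    - [0,0,0.105]
    - [0,0,0.105]
    - [0,0,0.105]
    - [0,0,0.105]
    - [0,0,0]
    - [0,0,0]
    - [0,0,0]
  fingers: 1
  grip_force: 40

```text
time_s: 1.1
tcp_pos: [246.6, -492.7, 93.8]
tcp_rot: [[-0.936, 0.351, 0.002], [0.351, 0.936, -0.002], [-0.002, -0.002, -1.0]]
ft_force: [-0.1, -0.8, 0.1]
width: 1.0
grasp_force: 0.0
```

```bash
python3 -c "
from h import *
np.set_printoptions(suppress=True)
go(423,-326,90,-20.6)"
```

```text
t 1.1 tcp [ 246.6 -492.7   93.8] turn [-0.001  0.001  0.   ] shift after turn [-0.3549  0.7269  0.0127] w 1.0
```

Request:
apply_moves:
  xyz:
    - [-0.06,0.121,0]
    - [-0.06,0.121,0]
    - [-0.06,0.121,0]
    - [-0.06,0.121,0]
    - [-0.06,0.121,0]
    - [-0.055,0.121,0]
    - [0,0,0]
    - [0,0,0]
  turn:
    - [0,0,0]
    - [0,0,0]
    - [0,0,0]
    - [0,0,0]
    - [0,0,0]
    - [0,0,0]
    - [0,0,0]
    - [0,0,0]

```text
time_s: 2.1
tcp_pos: [422.9, -325.9, 93.0]
tcp_rot: [[-0.936, 0.352, 0.001], [0.352, 0.936, -0.001], [-0.001, -0.0, -1.0]]
ft_force: [-0.3, 0.3, -0.1]
width: 0.998
grasp_force: 0.0
```

```bash
python3 -c "
from h import *
np.set_printoptions(suppress=True)
go(423,-326,14,-20.6)"
```

```text
t 2.1 tcp [ 422.9 -325.9   93. ] turn [-0.     0.001 -0.   ] shift after turn [-0.0005 -0.0003  0.2634] w 0.998
```

Request:
apply_moves:
  xyz:
    - [0,0,0.088]
    - [0,0,0.088]
    - [0,0,0.044]
    - [0,0,0.043]
    - [0,0,0]
    - [0,0,0]
    - [0,0,0]
    - [0,0,0]
  turn:
    - [0,0,0]
    - [0,0,0]
    - [0,0,0]
    - [0,0,0]
    - [0,0,0]
    - [0,0,0]
    - [0,0,0]
    - [0,0,0]

```text
time_s: 3.1
tcp_pos: [422.9, -325.8, 13.9]
tcp_rot: [[-0.936, 0.353, 0.001], [0.353, 0.936, -0.0], [-0.001, -0.0, -1.0]]
ft_force: [-0.4, -0.1, 0.4]
width: 1.001
grasp_force: 0.0
```

Request:
apply_moves:
  xyz:
    - [0,0,0]
    - [0,0,0]
    - [0,0,0]
    - [0,0,0]
    - [0,0,0]
    - [0,0,0]
    - [0,0,0]
    - [0,0,0]
  turn:
    - [0,0,0]
    - [0,0,0]
    - [0,0,0]
    - [0,0,0]
    - [0,0,0]
    - [0,0,0]
    - [0,0,0]
    - [0,0,0]
  fingers: 0

```text
time_s: 4.1
tcp_pos: [422.8, -325.9, 13.7]
tcp_rot: [[-0.936, 0.353, 0.0], [0.353, 0.936, -0.0], [-0.001, -0.0, -1.0]]
ft_force: [-1.3, -0.6, 5.8]
width: 0.486
grasp_force: 41.3
```

Request:
apply_moves:
  xyz:
    - [0,0,-0.05]
    - [0,0,-0.13]
    - [0,0,-0.13]
    - [0,0,-0.13]
    - [0,0,0]
    - [0,0,0]
    - [0,0,0]
    - [0,0,0]
  turn:
    - [0,0,0]
    - [0,0,0]
    - [0,0,0]
    - [0,0,-0.08]
    - [0,0,-0.083]
    - [0,0,0]
    - [0,0,0]
    - [0,0,0]

```text
time_s: 5.1
tcp_pos: [422.2, -325.5, 144.8]
tcp_rot: [[-0.994, 0.106, -0.001], [0.106, 0.994, 0.001], [0.001, 0.001, -1.0]]
ft_force: [0.1, 0.2, -2.5]
width: 0.485
grasp_force: 41.1
```

```bash
python3 -c "
from h import *
np.set_printoptions(suppress=True)
go(595.6,249.5,145,-5.9)"
```

```text
t 5.1 tcp [ 422.2 -325.5  144.8] turn [ 0.    -0.001 -0.002] shift after turn [-0.3778  1.9659 -0.0008] w 0.485
```

Request:
apply_moves:
  xyz:
    - [-0.025,0.1,0]
    - [-0.032,0.15,0]
    - [-0.032,0.16,0]
    - [-0.032,0.16,0]
    - [-0.032,0.16,0]
    - [-0.032,0.16,0]
    - [-0.032,0.16,0]
    - [-0.032,0.16,0]
  turn:
    - [0,0,0]
    - [0,0,0]
    - [0,0,0]
    - [0,0,0]
    - [0,0,0]
    - [0,0,0]
    - [0,0,0]
    - [0,0,0]

```text
time_s: 6.1
tcp_pos: [535.0, 29.0, 145.1]
tcp_rot: [[-0.994, 0.106, -0.001], [0.106, 0.994, -0.0], [0.001, -0.0, -1.0]]
ft_force: [1.1, -0.3, -2.2]
width: 0.484
grasp_force: 41.2
```

Request:
apply_moves:
  xyz:
    - [-0.032,0.16,0]
    - [-0.032,0.16,0]
    - [-0.032,0.16,0]
    - [-0.018,0.16,0]
    - [-0.015,0.116,0]
    - [0,0,0]
    - [0,0,0]
    - [0,0,0]
  turn:
    - [0,0,0]
    - [0,0,0]
    - [0,0,0]
    - [0,0,0]
    - [0,0,0]
    - [0,0,0]
    - [0,0,0]
    - [0,0,0]

```text
time_s: 7.1
tcp_pos: [597.0, 248.0, 145.5]
tcp_rot: [[-0.994, 0.106, -0.0], [0.106, 0.994, -0.0], [0.0, -0.0, -1.0]]
ft_force: [0.2, 0.4, -2.1]
width: 0.487
grasp_force: 41.3
```

```bash
python3 -c "
from h import *
np.set_printoptions(suppress=True)
go(595.6,249.5,18,-5.9)
cv2.imwrite('pics/a1.png',cv2.resize(manip.capture('scene')[200:350,270:480,::-1],None,fx=3,fy=3))"
```

```text
t 7.1 tcp [597.  248.  145.5] turn [-0.    -0.    -0.002] shift after turn [0.0052 0.0045 0.4249] w 0.487
```

View pics/a1.png

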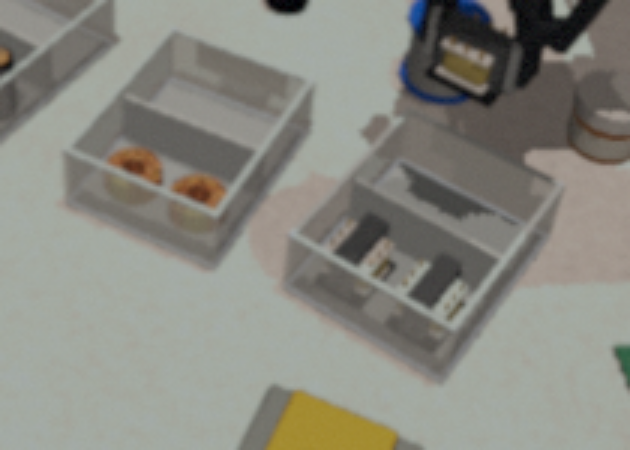

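The transformer hangs level in the grip, roughly at crop (465,60), above its drawer. I'll lower it now.

Request:
apply_moves:
  xyz:
    - [0.005,0.005,0.11]
    - [0,0,0.11]
    - [0,0,0.1]
    - [0,0,0.05]
    - [0,0,0.03]
    - [0,0,0.015]
    - [0,0,0.012]
    - [0,0,0]
  turn:
    - [0,0,0]
    - [0,0,0]
    - [0,0,0]
    - [0,0,0]
    - [0,0,0]
    - [0,0,0]
    - [0,0,0]
    - [0,0,0]

```text
time_s: 8.15
tcp_pos: [595.9, 250.8, 17.6]
tcp_rot: [[-0.995, 0.105, 0.0], [0.105, 0.995, 0.0], [-0.0, 0.0, -1.0]]
ft_force: [-0.4, 0.4, -2.3]
width: 0.484
grasp_force: 41.3
```

Request:
apply_moves:
  xyz:
    - [0,0,0.003]
    - [0,0,0]
    - [0,0,0]
    - [0,0,0]
    - [0,0,0]
    - [0,0,0]
    - [0,0,0]
    - [0,0,0]
  turn:
    - [0,0,0]
    - [0,0,0]
    - [0,0,0]
    - [0,0,0]
    - [0,0,0]
    - [0,0,0]
    - [0,0,0]
    - [0,0,0]
  fingers: 0.64

```text
time_s: 9.15
tcp_pos: [595.8, 250.6, 16.4]
tcp_rot: [[-0.995, 0.105, -0.0], [0.105, 0.995, 0.0], [0.0, 0.0, -1.0]]
ft_force: [0.3, -0.7, -1.0]
width: 0.643
grasp_force: 0.0
```

Request:
apply_moves:
  xyz:
    - [0,0,-0.06]
    - [0,0,-0.12]
    - [0,0,-0.12]
    - [0,0,-0.12]
    - [0,0,-0.05]
    - [0,0,0]
    - [0,0,0]
    - [0,0,0]
  turn:
    - [0,0,0]
    - [0,0,0]
    - [0,0,0]
    - [0,0,0]
    - [0,0,-0.066]
    - [0,0,0]
    - [0,0,0]
    - [0,0,0]

```text
time_s: 10.15
tcp_pos: [595.2, 250.3, 156.0]
tcp_rot: [[-1.0, 0.002, -0.002], [0.002, 1.0, -0.001], [0.002, -0.001, -1.0]]
ft_force: [-0.1, 1.0, 0.1]
width: 0.636
grasp_force: 0.0
```

```bash
python3 -c "
from h import *
np.set_printoptions(suppress=True)
go(450,57,145,0)"
```

```text
t 10.15 tcp [595.2 250.3 156. ] turn [-0.001 -0.001 -0.001] shift after turn [ 0.4841 -0.6445  0.0367] w 0.636
```

Request:
apply_moves:
  xyz:
    - [0.068,-0.092,0]
    - [0.07,-0.092,0]
    - [0.07,-0.092,0]
    - [0.07,-0.092,0]
    - [0.07,-0.092,0]
    - [0.07,-0.092,0.1]
    - [0.066,-0.0925,0.1]
    - [0,0,0]
  turn:
    - [0,0,0]
    - [0,0,0]
    - [0,0,0]
    - [0,0,0]
    - [0,0,0]
    - [0,0,0]
    - [0,0,0]
    - [0,0,0]
  fingers: 0.75

```text
time_s: 11.15
tcp_pos: [446.7, 55.2, 94.8]
tcp_rot: [[-1.0, 0.004, -0.006], [0.004, 1.0, -0.002], [0.006, -0.002, -1.0]]
ft_force: [0.4, -0.3, -0.2]
width: 0.745
grasp_force: 0.0
```

```bash
python3 -c "
from h import *
np.set_printoptions(suppress=True)
go(450,57,13,0)"
```

```text
t 11.15 tcp [446.7  55.2  94.8] turn [-0.001 -0.004 -0.002] shift after turn [-0.011   0.0061  0.2726] w 0.745
```

Request:
apply_moves:
  xyz:
    - [0,0,0]
    - [0,0,0.1]
    - [0,0,0.08]
    - [0,0,0.05]
    - [0,0,0.03]
    - [0,0,0.012]
    - [0,0,0]
    - [0,0,0]
  turn:
    - [0,0,0]
    - [0,0,0]
    - [0,0,0]
    - [0,0,0]
    - [0,0,0]
    - [0,0,0]
    - [0,0,0]
    - [0,0,0]

```text
time_s: 12.15
tcp_pos: [450.8, 57.7, 16.4]
tcp_rot: [[-1.0, 0.001, 0.001], [0.001, 1.0, 0.0], [-0.001, 0.0, -1.0]]
ft_force: [0.4, -0.2, 0.7]
width: 0.754
grasp_force: 0.0
```

Request:
apply_moves:
  xyz:
    - [0,0,0]
    - [0,0,0]
    - [0,0,0]
    - [0,0,0]
    - [0,0,0]
    - [0,0,0]
    - [0,0,0]
    - [0,0,0]
  turn:
    - [0,0,0]
    - [0,0,0]
    - [0,0,0]
    - [0,0,0]
    - [0,0,0]
    - [0,0,0]
    - [0,0,0]
    - [0,0,0]
  fingers: 0

```text
time_s: 13.15
tcp_pos: [450.7, 57.5, 16.3]
tcp_rot: [[-1.0, 0.001, 0.001], [0.001, 1.0, 0.0], [-0.001, 0.0, -1.0]]
ft_force: [-1.8, 0.2, 5.9]
width: 0.392
grasp_force: 39.8
```

Request:
apply_moves:
  xyz:
    - [0,0,-0.05]
    - [0,0,-0.13]
    - [0,0,-0.13]
    - [0,0,-0.12]
    - [0,0,0]
    - [-0.05,-0.09,0]
    - [-0.08,-0.14,0]
    - [-0.08,-0.14,0]
  turn:
    - [0,0,0]
    - [0,0,0]
    - [0,0,0]
    - [0,0,0]
    - [0,0,0]
    - [0,0,0]
    - [0,0,0]
    - [0,0,0]

```text
time_s: 14.15
tcp_pos: [513.2, -54.6, 143.6]
tcp_rot: [[-1.0, 0.0, -0.002], [0.0, 1.0, 0.0], [0.002, 0.0, -1.0]]
ft_force: [0.4, 1.2, -0.1]
width: 0.393
grasp_force: 39.9
```

Request:
apply_moves:
  xyz:
    - [-0.08,-0.14,0]
    - [-0.08,-0.14,0]
    - [-0.08,-0.14,0]
    - [-0.07,-0.11,0]
    - [-0.055,-0.075,0]
    - [0,0,0]
    - [0,0,0]
    - [0,0,0]
  turn:
    - [0,0,0]
    - [0,0,0]
    - [0,0,0]
    - [0,0,0]
    - [0,0,0]
    - [0,0,0]
    - [0,0,0]
    - [0,0,0]

```text
time_s: 15.15
tcp_pos: [622.1, -234.4, 144.7]
tcp_rot: [[-1.0, 0.0, -0.0], [0.0, 1.0, 0.0], [0.0, 0.0, -1.0]]
ft_force: [-0.3, 1.1, -0.6]
width: 0.392
grasp_force: 39.9
```

```bash
python3 -c "
from h import *
np.set_printoptions(suppress=True)
go(623.3,-234.5,19.5,0.3)
cv2.imwrite('pics/a2.png',cv2.resize(manip.capture('scene')[80:280,140:440,::-1],None,fx=2.5,fy=2.5))"
```

```text
t 15.15 tcp [ 622.1 -234.4  144.7] turn [ 0.    -0.    -0.004] shift after turn [-0.0039 -0.0003  0.4174] w 0.392
```

View pics/a2.png

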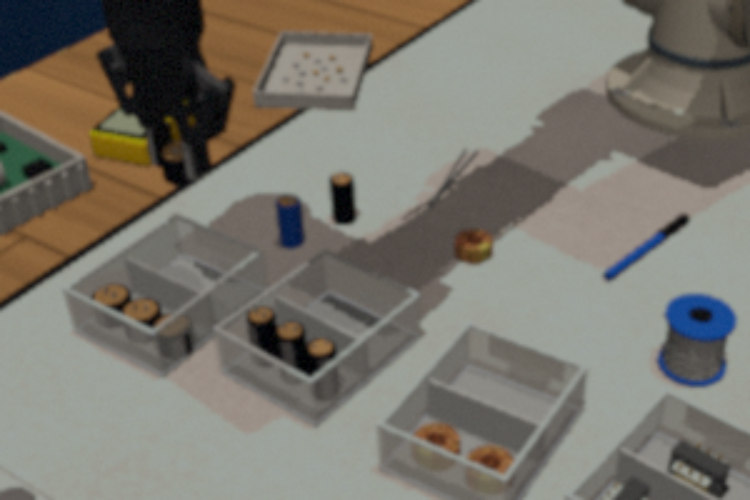

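The squat capacitor is in the gripper at crop (175,165), and the transformer sits in its front bay at (700,462). Lowering the capacitor.

Request:
apply_moves:
  xyz:
    - [-0.002,0,0.1]
    - [0,0,0.11]
    - [0,0,0.1]
    - [0,0,0.05]
    - [0,0,0.03]
    - [0,0,0.015]
    - [0,0,0.01]
    - [0,0,0]
  turn:
    - [0,0,0]
    - [0,0,0]
    - [0,0,0]
    - [0,0,0]
    - [0,0,0]
    - [0,0,0]
    - [0,0,0]
    - [0,0,0]

```text
time_s: 16.2
tcp_pos: [623.4, -235.3, 20.7]
tcp_rot: [[-1.0, 0.001, 0.001], [0.001, 1.0, -0.0], [-0.001, -0.0, -1.0]]
ft_force: [-0.3, 0.3, -0.7]
width: 0.395
grasp_force: 39.9
```

Request:
apply_moves:
  xyz:
    - [0,0,0.001]
    - [0,0,0]
    - [0,0,0]
    - [0,0,0]
    - [0,0,0]
    - [0,0,0]
    - [0,0,0]
    - [0,0,0]
  turn:
    - [0,0,0]
    - [0,0,0]
    - [0,0,0]
    - [0,0,0]
    - [0,0,0]
    - [0,0,0]
    - [0,0,0]
    - [0,0,0]
  fingers: 0.6

```text
time_s: 17.2
tcp_pos: [623.1, -235.3, 20.0]
tcp_rot: [[-1.0, 0.001, -0.0], [0.001, 1.0, -0.0], [0.0, -0.0, -1.0]]
ft_force: [0.1, -0.2, 0.0]
width: 0.596
grasp_force: 0.0
```

Request:
apply_moves:
  xyz:
    - [0,0,-0.05]
    - [0,0,-0.13]
    - [0,0,-0.13]
    - [0,0,-0.1]
    - [0,0,0]
    - [0,0,0]
    - [0,0,0]
    - [0,0,0]
  turn:
    - [0,0,0]
    - [0,0,0]
    - [0,0,0]
    - [0,0,0]
    - [0,0,0]
    - [0,0,0]
    - [0,0,0]
    - [0,0,0]

```text
time_s: 18.2
tcp_pos: [622.7, -235.2, 142.1]
tcp_rot: [[-1.0, 0.001, -0.002], [0.001, 1.0, 0.0], [0.002, 0.0, -1.0]]
ft_force: [0.3, 0.8, -0.2]
width: 0.601
grasp_force: 0.0
```

```bash
python3 -c "
from h import *
np.set_printoptions(suppress=True)
go(454,-194,100,0)"
```

```text
t 18.2 tcp [ 622.7 -235.2  142.1] turn [ 0.    -0.001 -0.001] shift after turn [0.5623 0.1373 0.1404] w 0.601
```

Request:
apply_moves:
  xyz:
    - [0.07,0.017,0]
    - [0.085,0.02,0]
    - [0.085,0.02,0]
    - [0.085,0.02,0]
    - [0.085,0.02,0]
    - [0.085,0.02,0.04]
    - [0.067,0.02,0.1]
    - [0,0,0]
  turn:
    - [0,0,0]
    - [0,0,0]
    - [0,0,0]
    - [0,0,0]
    - [0,0,0]
    - [0,0,0]
    - [0,0,0]
    - [0,0,0]

```text
time_s: 19.2
tcp_pos: [451.4, -193.3, 98.9]
tcp_rot: [[-1.0, 0.001, -0.005], [0.001, 1.0, 0.001], [0.005, 0.001, -1.0]]
ft_force: [1.1, 0.1, 0.6]
width: 0.604
grasp_force: 0.0
```

Request:
apply_moves:
  xyz:
    - [0,0,0]
    - [0,0,0.1]
    - [0,0,0.07]
    - [0,0,0.05]
    - [0,0,0.03]
    - [0,0,0]
    - [0,0,0]
    - [0,0,0]
  turn:
    - [0,0,0]
    - [0,0,0]
    - [0,0,0]
    - [0,0,0]
    - [0,0,0]
    - [0,0,0]
    - [0,0,0]
    - [0,0,0]

```text
time_s: 20.2
tcp_pos: [455.1, -194.1, 26.7]
tcp_rot: [[-1.0, 0.001, 0.001], [0.001, 1.0, -0.0], [-0.001, -0.0, -1.0]]
ft_force: [-0.5, -0.0, 0.3]
width: 0.6
grasp_force: 0.0
```

Request:
apply_moves:
  xyz:
    - [0,0,0]
    - [0,0,0]
    - [0,0,0]
    - [0,0,0]
    - [0,0,0]
    - [0,0,0]
    - [0,0,0]
    - [0,0,0]
  turn:
    - [0,0,0]
    - [0,0,0]
    - [0,0,0]
    - [0,0,0]
    - [0,0,0]
    - [0,0,0]
    - [0,0,0]
    - [0,0,0]
  fingers: 0

```text
time_s: 21.2
tcp_pos: [454.9, -194.1, 26.4]
tcp_rot: [[-1.0, 0.001, 0.001], [0.001, 1.0, -0.0], [-0.001, -0.0, -1.0]]
ft_force: [0.1, 0.5, 5.2]
width: 0.279
grasp_force: 39.1
```

Request:
apply_moves:
  xyz:
    - [0,0,-0.05]
    - [0,0,-0.13]
    - [0,0,-0.13]
    - [0,0,-0.13]
    - [0,0,0]
    - [-0.07,0.07,0]
    - [-0.1,0.09,0]
    - [-0.1,0.09,0]
  turn:
    - [0,0,0]
    - [0,0,0]
    - [0,0,0]
    - [0,0,0]
    - [0,0,0.036]
    - [0,0,0]
    - [0,0,0]
    - [0,0,0]

```text
time_s: 22.2
tcp_pos: [540.2, -122.9, 157.4]
tcp_rot: [[-0.998, 0.058, -0.001], [0.058, 0.998, 0.0], [0.001, 0.0, -1.0]]
ft_force: [-0.0, 0.2, -0.8]
width: 0.278
grasp_force: 39.3
```

Request:
apply_moves:
  xyz:
    - [-0.1,0.09,0]
    - [-0.072,0.058,0]
    - [0,0,0]
    - [0,0,0]
    - [0,0,0]
    - [0,0,0]
    - [0,0,0]
    - [0,0,0]
  turn:
    - [0,0,0]
    - [0,0,0]
    - [0,0,0]
    - [0,0,0]
    - [0,0,0]
    - [0,0,0]
    - [0,0,0]
    - [0,0,0]

```text
time_s: 23.2
tcp_pos: [593.7, -82.5, 158.1]
tcp_rot: [[-0.998, 0.058, 0.0], [0.058, 0.998, 0.0], [-0.0, 0.0, -1.0]]
ft_force: [-0.2, 0.1, -0.2]
width: 0.283
grasp_force: 39.3
```

```bash
python3 -c "
from h import *
np.set_printoptions(suppress=True)
go(594.1,-82.4,29.6,-3.2)
cv2.imwrite('pics/a3.png',cv2.resize(manip.capture('scene')[80:280,140:440,::-1],None,fx=2.5,fy=2.5))"
```

```text
t 23.2 tcp [593.7 -82.5 158.1] turn [ 0.     0.    -0.001] shift after turn [-0.0012  0.0004  0.4284] w 0.283
```

View pics/a3.png

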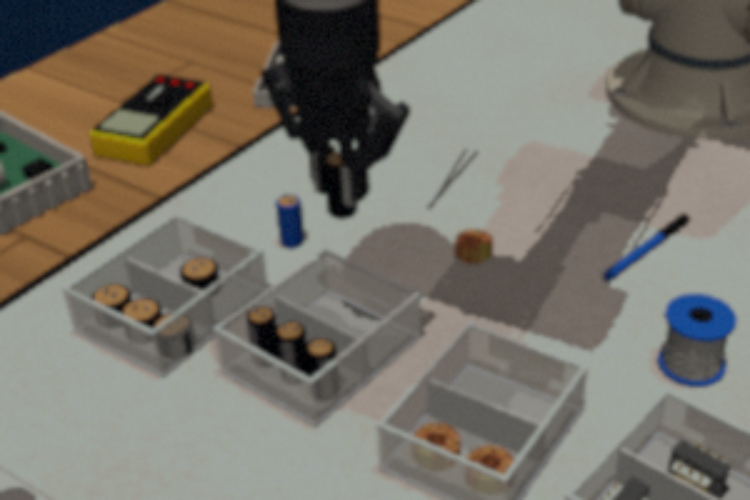

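The squat capacitor is upright in its bay (198,270), and the tall one hangs upright in the gripper (342,190). Lowering the tall one.

Request:
apply_moves:
  xyz:
    - [0,0,0.1]
    - [0,0,0.11]
    - [0,0,0.11]
    - [0,0,0.05]
    - [0,0,0.03]
    - [0,0,0.018]
    - [0,0,0.01]
    - [0,0,0]
  turn:
    - [0,0,0]
    - [0,0,0]
    - [0,0,0]
    - [0,0,0]
    - [0,0,0]
    - [0,0,0]
    - [0,0,0]
    - [0,0,0]

```text
time_s: 24.25
tcp_pos: [594.1, -82.4, 30.0]
tcp_rot: [[-0.998, 0.058, 0.001], [0.058, 0.998, 0.0], [-0.001, 0.0, -1.0]]
ft_force: [0.3, 0.7, -0.7]
width: 0.28
grasp_force: 39.3
```

Request:
apply_moves:
  xyz:
    - [0,0,0.001]
    - [0,0,0]
    - [0,0,0]
    - [0,0,0]
    - [0,0,0]
    - [0,0,0]
    - [0,0,0]
    - [0,0,0]
  turn:
    - [0,0,0]
    - [0,0,0]
    - [0,0,0]
    - [0,0,0]
    - [0,0,0]
    - [0,0,0]
    - [0,0,0]
    - [0,0,0]
  fingers: 0.5

```text
time_s: 25.25
tcp_pos: [593.8, -82.4, 29.3]
tcp_rot: [[-0.998, 0.058, -0.0], [0.058, 0.998, -0.0], [0.0, -0.0, -1.0]]
ft_force: [-0.0, -0.2, 1.0]
width: 0.497
grasp_force: 0.0
```

Request:
apply_moves:
  xyz:
    - [0,0,-0.05]
    - [0,0,-0.1]
    - [0,0,-0.13]
    - [0,0,-0.13]
    - [0,0,0]
    - [0,0,0]
    - [0,0,0]
    - [0,0,0]
  turn:
    - [0,0,0]
    - [0,0,0]
    - [0,0,0]
    - [0,0,0]
    - [0,0,-0.06]
    - [0,0,0]
    - [0,0,0]
    - [0,0,0]

```text
time_s: 26.25
tcp_pos: [593.5, -82.5, 151.9]
tcp_rot: [[-0.999, -0.036, -0.001], [-0.036, 0.999, -0.0], [0.001, -0.0, -1.0]]
ft_force: [-0.7, -0.4, -0.7]
width: 0.5
grasp_force: 0.0
```

```bash
python3 -c "
from h import *
np.set_printoptions(suppress=True)
go(432,-52,100,2.3)"
```

```text
t 26.25 tcp [593.5 -82.5 151.9] turn [-0.    -0.001 -0.003] shift after turn [0.534  0.123  0.1729] w 0.5
```

Request:
apply_moves:
  xyz:
    - [0.07,0.015,0]
    - [0.085,0.02,0]
    - [0.085,0.02,0]
    - [0.085,0.02,0]
    - [0.085,0.02,0.05]
    - [0.085,0.02,0.06]
    - [0.039,0.008,0.063]
    - [0,0,0]
  turn:
    - [0,0,0]
    - [0,0,0]
    - [0,0,0]
    - [0,0,0]
    - [0,0,0]
    - [0,0,0]
    - [0,0,0]
    - [0,0,0]
  fingers: 0.75

```text
time_s: 27.25
tcp_pos: [430.8, -51.5, 99.5]
tcp_rot: [[-0.999, -0.036, -0.003], [-0.036, 0.999, -0.001], [0.003, -0.0, -1.0]]
ft_force: [0.5, -0.5, 0.7]
width: 0.752
grasp_force: 0.0
```

Request:
apply_moves:
  xyz:
    - [0,0,0]
    - [0,0,0.1]
    - [0,0,0.08]
    - [0,0,0.06]
    - [0,0,0.03]
    - [0,0,0.015]
    - [0,0,0]
    - [0,0,0]
  turn:
    - [0,0,0]
    - [0,0,0]
    - [0,0,0]
    - [0,0,0]
    - [0,0,0]
    - [0,0,0]
    - [0,0,0]
    - [0,0,0]

```text
time_s: 28.25
tcp_pos: [432.9, -51.3, 15.5]
tcp_rot: [[-0.999, -0.037, 0.001], [-0.037, 0.999, 0.0], [-0.001, 0.0, -1.0]]
ft_force: [-0.6, 0.3, -0.5]
width: 0.748
grasp_force: 0.0
```

```bash
python3 -c "
from h import *
np.set_printoptions(suppress=True)
go(432,-52,12.5,2.3)"
```

```text
t 28.25 tcp [432.9 -51.3  15.5] turn [ 0.     0.001 -0.002] shift after turn [ 0.0033 -0.0022  0.01  ] w 0.748
```

Request:
apply_moves:
  xyz:
    - [0,0,0.009]
    - [0,0,0]
    - [0,0,0]
    - [0,0,0]
    - [0,0,0]
    - [0,0,0]
    - [0,0,0]
    - [0,0,0]
  turn:
    - [0,0,0]
    - [0,0,0]
    - [0,0,0]
    - [0,0,0]
    - [0,0,0]
    - [0,0,0]
    - [0,0,0]
    - [0,0,0]
  fingers: 0

```text
time_s: 29.25
tcp_pos: [432.5, -51.4, 12.5]
tcp_rot: [[-0.999, -0.037, 0.0], [-0.037, 0.999, -0.0], [-0.0, -0.0, -1.0]]
ft_force: [-2.6, -0.4, 5.7]
width: 0.419
grasp_force: 40.3
```

Request:
apply_moves:
  xyz:
    - [0,0,-0.05]
    - [0,0,-0.13]
    - [0,0,-0.13]
    - [0,0,-0.13]
    - [0,0,0]
    - [0,0,0]
    - [0,0,0]
    - [0,0,0]
  turn:
    - [0,0,0]
    - [0,0,0]
    - [0,0,0]
    - [0,0,0]
    - [0,0,0]
    - [0,0,0]
    - [0,0,0]
    - [0,0,0]

```text
time_s: 30.25
tcp_pos: [431.9, -51.5, 143.3]
tcp_rot: [[-0.999, -0.036, -0.002], [-0.036, 0.999, -0.0], [0.002, -0.0, -1.0]]
ft_force: [0.1, 0.7, -0.3]
width: 0.418
grasp_force: 40.2
```

```bash
python3 -c "
from h import *
np.set_printoptions(suppress=True)
go(603.1,82.5,146,2.3)"
```

```text
t 30.25 tcp [431.9 -51.5 143.3] turn [-0.    -0.001 -0.002] shift after turn [-0.5882  0.4233 -0.0092] w 0.418
```

Request:
apply_moves:
  xyz:
    - [-0.07,0.05,0]
    - [-0.09,0.065,0]
    - [-0.1,0.07,0]
    - [-0.1,0.07,0]
    - [-0.1,0.07,0]
    - [-0.08,0.06,0]
    - [-0.048,0.038,0]
    - [0,0,0]
  turn:
    - [0,0,0]
    - [0,0,0]
    - [0,0,0]
    - [0,0,0]
    - [0,0,0]
    - [0,0,0]
    - [0,0,0]
    - [0,0,0]

```text
time_s: 31.25
tcp_pos: [604.3, 82.5, 142.8]
tcp_rot: [[-0.999, -0.037, -0.002], [-0.037, 0.999, -0.001], [0.002, -0.001, -1.0]]
ft_force: [-0.9, 1.0, -1.7]
width: 0.421
grasp_force: 40.2
```

```bash
python3 -c "
from h import *
np.set_printoptions(suppress=True)
go(603.1,82.5,15.5,2.3)
cv2.imwrite('pics/a4.png',cv2.resize(manip.capture('scene')[80:300,160:460,::-1],None,fx=2.5,fy=2.5))"
```

```text
t 31.25 tcp [604.3  82.5 142.8] turn [-0.    -0.001 -0.002] shift after turn [0.0039 0.0002 0.4242] w 0.421
```

View pics/a4.png

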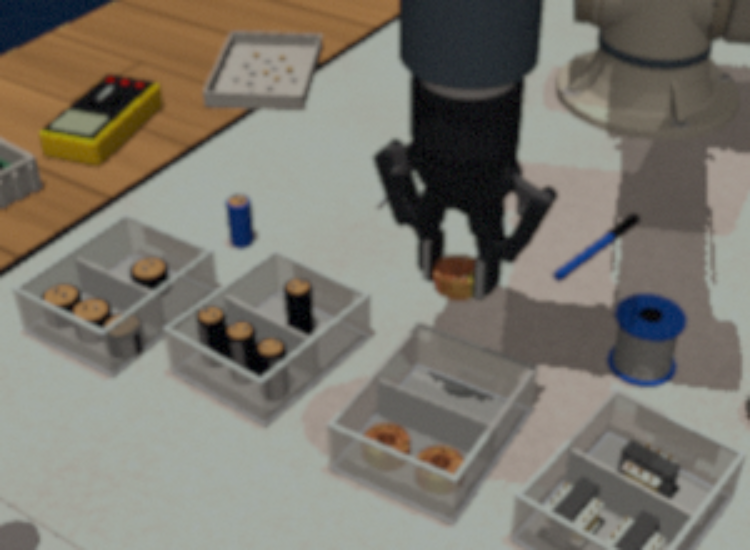

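The tall capacitor stands upright in its bay (298,305), and the choke hangs level in the gripper (458,275). Lowering the choke.

Request:
apply_moves:
  xyz:
    - [0,0,0.1]
    - [0,0,0.11]
    - [0,0,0.1]
    - [0,0,0.05]
    - [0,0,0.03]
    - [0,0,0.018]
    - [0,0,0.012]
    - [0,0,0]
  turn:
    - [0,0,0]
    - [0,0,0]
    - [0,0,0]
    - [0,0,0]
    - [0,0,0]
    - [0,0,0]
    - [0,0,0]
    - [0,0,0]

```text
time_s: 32.3
tcp_pos: [604.2, 82.0, 18.5]
tcp_rot: [[-0.999, -0.037, 0.001], [-0.037, 0.999, 0.0], [-0.001, 0.0, -1.0]]
ft_force: [0.3, 0.2, -1.7]
width: 0.419
grasp_force: 40.2
```

Request:
apply_moves:
  xyz:
    - [0,0,0.003]
    - [0,0,0]
    - [0,0,0]
    - [0,0,0]
    - [0,0,0]
    - [0,0,0]
    - [0,0,0]
    - [0,0,0]
  turn:
    - [0,0,0]
    - [0,0,0]
    - [0,0,0]
    - [0,0,0]
    - [0,0,0]
    - [0,0,0]
    - [0,0,0]
    - [0,0,0]
  fingers: 0.62

```text
time_s: 33.3
tcp_pos: [604.0, 81.9, 17.3]
tcp_rot: [[-0.999, -0.037, -0.0], [-0.037, 0.999, -0.0], [0.0, -0.0, -1.0]]
ft_force: [0.6, 0.0, -0.1]
width: 0.624
grasp_force: 0.0
```

Request:
apply_moves:
  xyz:
    - [0,0,-0.05]
    - [0,0,-0.12]
    - [0,0,-0.13]
    - [0,0,-0.13]
    - [0.05,0,-0.05]
    - [0.12,0,0]
    - [0.12,0,0]
    - [0.12,0,0]
  turn:
    - [0,0,0]
    - [0,0,0]
    - [0,0,0]
    - [0,0,0]
    - [0,0,0]
    - [0,0,0]
    - [0,0,0]
    - [0,0,0]

```text
time_s: 34.3
tcp_pos: [479.1, 77.1, 161.3]
tcp_rot: [[-0.999, -0.036, -0.0], [-0.036, 0.999, 0.0], [0.0, 0.0, -1.0]]
ft_force: [-0.3, 0.2, -0.2]
width: 0.622
grasp_force: 0.0
```

Request:
apply_moves:
  xyz:
    - [0.1,0,0]
    - [0.1,0,0]
    - [0.1,0,0]
    - [0,0,0]
    - [0,0,0]
    - [0,0,0]
    - [0,0,0]
    - [0,0,0]
  turn:
    - [0,0,0]
    - [0,0,0]
    - [0,0,0]
    - [0,0,0]
    - [0,0,0]
    - [0,0,0]
    - [0,0,0]
    - [0,0,0]

```text
time_s: 35.3
tcp_pos: [391.3, 74.1, 161.1]
tcp_rot: [[-0.999, -0.036, -0.0], [-0.036, 0.999, -0.0], [0.0, -0.0, -1.0]]
ft_force: [-0.1, 0.8, 0.5]
width: 0.625
grasp_force: 0.0
```

```bash
python3 -c "
from h import *
a=manip.capture('top')[115:265,180:480,::-1];b=manip.capture('scene')[170:320,160:460,::-1]
cv2.imwrite('pics/f.png',cv2.resize(np.vstack([a,b]),(600,600),interpolation=cv2.INTER_CUBIC))"
```

```text
(no output)
```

View pics/f.png

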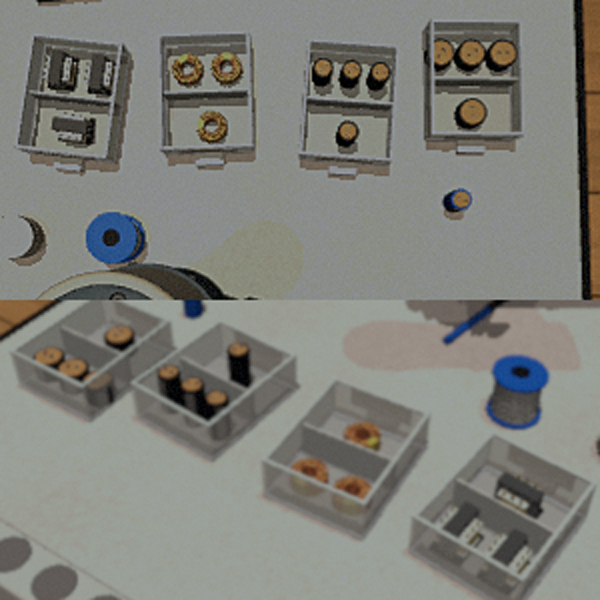

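All four parts sit upright in the correct front bays: transformer (75,128), choke (212,127), tall capacitor (347,133) and squat capacitor (471,113). The drawers and bystanders haven't moved, and the arm is clear.

```bash
python3 -c "
from workcell import manip
print(manip.close_job())"
```

```text
the job is handed in; nothing more can be done
None
```

All four parts are in the front bays of their matching drawers, upright and released. I handed the job in after about 35 s of robot time; the call returned no verdict, so the only check is the last pictures, which show all four placed and nothing else moved.

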